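Make up the porcelain sweets box for the display

TASK

Lift the lid off the rectangular porcelain sweets box by its knob and lay it gently, knob up, in the middle of the dark wooden board. Then take the porcelain tray from the slanted wooden stand and seat it in the open box, handle up, square and flat on the bottom. Do not drop or tip over any porcelain, keep the box about where it is, and leave the other ware alone.

Things in the scene. Friction and masses are not known exactly. Their poses are not given: they have to be found in the camera images.
- box: White porcelain sweets box with a gold line, rectangular, 150 x 110 x 56 mm tall, loose and heavy (about 1.4 kg), standing on the table at the robot's left or right. Walls 11 mm thick; its open pocket is 128 x 88 mm (3 mm wider than the tray on every side) and 20 mm deep. Origin: centre of its underside; x along its 150 mm side, y along its 110 mm side, z up. A half turn makes no difference.
- box_seat (a point): Centre of the flat bottom of the box's pocket, 36 mm above the box's underside and 20 mm below its rim; axes as the box.
- lid: Loose white porcelain lid closing the box, stepped, 150 x 110 mm, 0.4 kg. Origin: centre of its underside, a lip of 122 x 82 mm that goes 5 mm into the box (3 mm play) and bears its weight when laid down. Flat top 50 mm above the origin; on it a round knob, 28 mm across, 60 to 84 mm above the origin, on a neck 20 mm across. x along the long side, z up.
- lid_knob (a point): Point on the knob's axis, 10 mm below its top and 24 mm above the lid's flat top: where to grip it. Axes as the lid.
- tray: White tray, 122 x 82 mm, rim 14 mm high, foot 114 x 74 mm, 0.18 kg; an upright flat bar in its middle is its handle, 44 mm long (along x), 14 mm thick (y), top 52 mm above the underside. It starts on the slanted stand, tilted 30 degrees, handle leaning away from the robot. Origin: centre of its underside; x along the long side, up the slope; z out of its open side. Half turns are equal.
- tray_grip (a point): Point in the middle of the tray's handle, 42 mm above the tray's underside and 10 mm below the handle's top: where to grip it, pinching across the 14 mm (tray y). Axes as the tray.
- stand: Fixed wooden display stand ahead of the robot, 135 x 100 mm on the table, with a slanted board (30 degrees from level, 150 x 100 mm) that faces away from the robot and has a lip 10 mm high at its low edge that keeps the tray from sliding. Its top edge is 105 mm high. Origin: centre of its underside; x up the slope, about towards the robot; z up.
- stand_seat (a point): Point on the slanted board under the middle of the tray at the start, 65 mm above the table; axes as the stand.
- board: Fixed dark wooden board lying on the table, 220 x 180 x 15 mm, across from the box on the other side of the stand. Origin: centre of its underside, its top 15 mm higher; x along the 220 mm side, z up.
- teacup: Bystander: white teacup, 72 mm across, 48 mm high, near the robot. Origin: centre of its underside.
- bowl: Bystander: white rice bowl, 110 mm across, 50 mm high, near the robot. Origin: centre of its underside.
- vase: Bystander: bluish vase, 90 mm across, 165 mm high, behind the stand. Origin: centre of its underside.
- jar: Bystander: round white covered jar with a small knob, 100 mm across, 100 mm high, not the box of the task, behind the stand. Origin: centre of its underside.
- mug: Bystander: white mug, 76 mm across, 85 mm high, behind the stand. Origin: centre of its underside.
- spoon: Bystander: white porcelain spoon, 140 mm long, lying on the table at the back. Origin: its middle.
Mind the look-alikes: they are no part of the job. Several things have the shape of the stand; the one meant has the colours described above. Leave any purple look-alike of the lid alone.

How it is judged:
On the way, in this order (a step that is already met when the one before it is completed fails the run):
1. the lid is held by its knob, lifted clear of the box (z of lid in the frame of box above 0.075 m and contact force between the fingers and lid above 0.5 N and distance between the grasp point and lid_knob below 0.04 m), for 0.1 s.
2. the lid lies flat, knob up, in the middle of the board (within 45 mm each way), let go (x of lid in the frame of board between -0.045 and 0.045 m and y of lid in the frame of board between -0.045 and 0.045 m and z of lid in the frame of board between 0.01 and 0.02 m and angle between lid's own z axis and vertical below 0.06 rad and linear speed of lid below 0.02 m/s and contact force between the fingers and lid below 0.1 N), for 0.2 s.
3. the tray is lifted off the stand (distance between tray and stand_seat above 0.06 m and contact force between the fingers and tray above 0.5 N), for 0.1 s.
At the end, for the whole second after the job is handed in: Tray in the box's pocket, handle up: within 3 mm of its bottom, 7 mm of its middle, flat within 0.04 rad, square within 0.12 rad. Lid flat, knob up, on the board within 45 mm of its middle each way. Both let go, at rest. Box upright, within 40 mm of its start (all of step 2 and x of tray in the frame of box_seat between -0.007 and 0.007 m and y of tray in the frame of box_seat between -0.007 and 0.007 m and z of tray in the frame of box between 0.033 and 0.039 m and angle between the z axis of tray and the z axis of box, either way round below 0.04 rad and angle between the x axis of tray and the x axis of box, either way round below 0.12 rad and linear speed of tray below 0.02 m/s and contact force between the fingers and tray below 0.1 N and angle between box's own z axis and vertical below 0.03 rad and angle between tray's own z axis and vertical below 0.06 rad and distance of box from where it was at the start of the episode below 0.04 m); the robot touches nothing.
It fails at once if the lid is dropped (falls free from more than about 12 mm) (linear speed of lid above 0.5 m/s and contact force between the fingers and lid below 0.1 N).
It fails at once if the tray is dropped (falls free from more than about 12 mm) (linear speed of tray above 0.5 m/s and contact force between the fingers and tray below 0.1 N).
It fails at once if the lid is tipped over (more than 60 degrees) (angle between lid's own z axis and vertical above 1.05 rad).
It fails at once if the tray is tipped over (more than 70 degrees) (angle between tray's own z axis and vertical above 1.22 rad).
It fails at once if a bystander is moved more than 30 mm or tipped over (distance of any of teacup, bowl, vase, jar, mug, spoon from where it was at the start of the episode above 0.03 m or angle between any of teacup, bowl, vase, jar, mug's own z axis and vertical above 0.4 rad).
It also fails if it takes over 59 s, if anything falls off the work surface, if the arm or the gripper's body presses on something with over 40 N, if the wrist force passes 120 N, or if a joint passes its speed limit or range.

ROBOT

A 7-joint arm with a two-finger parallel gripper is mounted at the origin on the work surface. World frame = base frame: x ahead of the robot, y to its left, z up, the work surface at z = 0. Lengths are in m, angles in rad, forces in N, time in s.
With the tool pointing down it reaches from about 0.4 to 0.9 m from the base axis. Payload 5.6 kg.
Tool frame: the origin (TCP) lies between the finger pads; the fingertips stand bot.tip_reach ahead of it and the grasp point (between the pads) lies 8 mm behind it (bot.tip_reach is the distance from the TCP to the fingertips, in m); z points along the fingers, y is the line along which they close (so a half turn about z gives the same grasp; the last joint's range is limited). The gripper opens to 92 mm and grips with 3 to 60 N. Pads are 20 mm wide; open, the fingers measure 128 mm over their backs; the gripper's body (75 mm by 189 mm) begins 69 mm behind the grasp point.
Start: joints at [1.143, 0.468, -0.012, 1.603, 0.006, 1.071, -0.056], TCP at [0.244, -0.602, 0.226] pointing down, gripper open.
Joint ranges: [-2.53, 2.53], [-0.31, 2.02], [-1.57, 1.55], [0.28, 2.44], [-1.29, 4.43], [0.15, 1.84], [-2.92, 2.92]. Speed limits (rad/s): [2.57, 2.57, 3.14, 3.14, 3.14, 3.14, 3.14].

INTERFACE

Orientations are given as [roll, pitch, yaw] about the fixed x, y, z axes, in that order (R = Rz(yaw) Ry(pitch) Rx(roll)).
In Python, from plant import bot gives the robot as it stands.
- The arm moves only by the tool drive_tool, never from a script. Its argument "commands" is a list of rows, each an object of numbers: "x", "y", "z": the shift along the tool's x, y, z in m; "rx", "ry", "rz": the turn, a rotation vector about the tool's x, y, z in degrees; "gripper": the opening in per cent of the stroke, from 0 (shut) to 100 (fully open). In form: [{"x": .., "y": .., "z": .., "rx": .., "ry": .., "rz": .., "gripper": ..}, ...]. A call has 1 to 8 rows; each row shifts and turns the commanded pose from where the row before left it, along the tool's axes as they then stand; what a row does not reach is not made up. A row lasts 1/8 s, in which the tool goes at most 62.5 mm and 10.7 degrees, less where a joint would pass 70% of its speed; a pose out of reach is approached as far as the arm can. A call is refused whole if a number of a shift passes 0.0625 or a number of a turn 10.7, either way. A call with a gripper value outside its range is refused whole. The fingers move at their own pace and stop on an object; the grip force is fixed at half the most. Time passes only in rows, so rows that do not move let the fingers close. It gives the time, the measured TCP pose, the force, the opening and the grip force at its end, in the units of the state.
- bot.read_state(): the state, without advancing time (a new reading comes with each control period).
- bot.snapshot(name): name is "scene" or "top" or "wrist"; returns (picture, depth): 420x560x3 uint8, blue, green, red; 420x560 float32, m along the optical axis (not along the pixel's ray), 0 where there is no reading.
- bot.get_calibration(name): a dict with "fx", "fy", "cx", "cy" (pixels), "dist" ([k1, k2, p1, p2, k3] as OpenCV has them; the pictures are not rectified), "world_to_cam" (4x4, takes a point from world to camera coordinates); the wrist camera has in their place "mount" (4x4, takes a point from camera to tool coordinates, whose origin is the TCP and whose axes are the flange's). Camera axes: x right, y down, z forward; pixel columns grow to the right and rows downward; lengths in m; the calibration is good to about 2 mm. A picture is of the moment at which its call begins: read the wrist's pose just before it. get_calibration takes no time and is no camera call.
- bot.finish_job(): hands the job in; it is judged then, once.
The state is a dict: "t": time; "joint_pos": joint angles; "qvel": joint speeds; "joint_efforts": joint torques, N m; "position": TCP position; "ee_rot": TCP orientation; "force": force on the tool from outside, world axes, zero at the start; "torque": the same for the moment, N m; "grip_width": finger opening in m; "finger_force": force on a finger pad.
Only numpy, scipy, OpenCV 4.12 (cv2) and the standard library are available. Lean on these libraries where they do the work, as an engineer would, in place of code of your own. Each camera call takes 0.05 s, during which the arm holds its last target. There are 200 camera calls.

## Working session

There is one attempt and no reset: what is moved stays moved. The work goes in short steps, Python scripts to look and compute and a tool call to move; the robot and the scene stay as the last step left them, time stands still between calls to the robot, and variables do not carry over. Pictures are saved under pics/ and viewed, at most 10 in all, crops included, and the job is handed in when it is done.

Besides the shell and the picture viewer there is one more tool, called after "Emit:" as a command line: name --argument value ..., lists and objects as JSON in quotes. drive_tool: Moves the arm, as the interface text tells. Its arguments: {"type":"object","properties":{"commands":{"type":"array"}},"required":["commands"]}

```bash
ls; mkdir -p pics
python3 - <<'E'
from plant import bot
import cv2,numpy as np
for n in("scene","top"):
    p,d=bot.snapshot(n); cv2.imwrite(f"pics/{n}0.png",p); np.savez(f"{n}0.npz",p=p,d=d)
    c=bot.get_calibration(n); print(n,c)
print(bot.get_calibration("wrist")); print(bot.read_state(), bot.tip_reach)
E
```

```text
pics
scene {'fx': 455.75589317253946, 'fy': 455.75589317253946, 'cx': 287.57984229604017, 'cy': 211.2115215410768, 'dist': array([-0.07675786,  0.        ,  0.        ,  0.        ,  0.        ]), 'world_to_cam': array([[-0.45287346,  0.89155707, -0.00562308,  0.17795282],
       [ 0.75516063,  0.38022181, -0.5340073 , -0.34859924],
       [-0.47395997, -0.24608407, -0.84546117,  1.50202309],
       [ 0.        ,  0.        ,  0.        ,  1.        ]])}
top {'fx': 398.215441634215, 'fy': 398.215441634215, 'cx': 275.7822905312961, 'cy': 210.4163304545569, 'dist': array([-0.06793135,  0.        ,  0.        ,  0.        ,  0.        ]), 'world_to_cam': array([[-0.00458718, -0.99994176,  0.00976933,  0.04608211],
       [-0.9827064 ,  0.00269921, -0.18515087,  0.49797417],
       [ 0.18511372, -0.0104497 , -0.98266155,  0.97900449],
       [ 0.        ,  0.        ,  0.        ,  1.        ]])}
{'fx': 323.46363076576523, 'fy': 323.46363076576523, 'cx': 282.22365710056687, 'cy': 211.74462880016804, 'dist': array([0.01524313, 0.        , 0.        , 0.        , 0.        ]), 'mount': arr
[... 340 characters left out ...]
't': 0.1, 'joint_pos': array([ 1.14296328,  0.46828155, -0.011579  ,  1.60346644,  0.00600906,
        1.07139382, -0.05630344]), 'qvel': array([ 0.00071692, -0.0011779 , -0.00164382,  0.00010061,  0.00082239,
        0.00067816,  0.00170266]), 'joint_efforts': array([ 5.44174327e-04, -5.21650314e+01, -1.26647291e-02, -2.44369197e+01,
       -5.67877362e-02,  1.40442219e-02,  7.67002803e-05]), 'position': array([ 0.24376009, -0.60205353,  0.22476743]), 'ee_rot': array([-3.14008289e+00,  1.29832056e-04,  3.84747985e-01]), 'force': array([0.35033495, 0.78211873, 0.61546019]), 'torque': array([ 0.02795927, -0.00411009, -0.03269611]), 'finger_force': 0.0, 'grip_width': 0.09229208442834291} 0.011
```

View pics/top0.png

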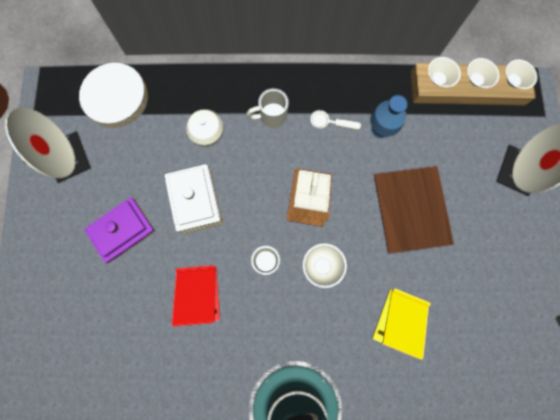

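View pics/scene0.png

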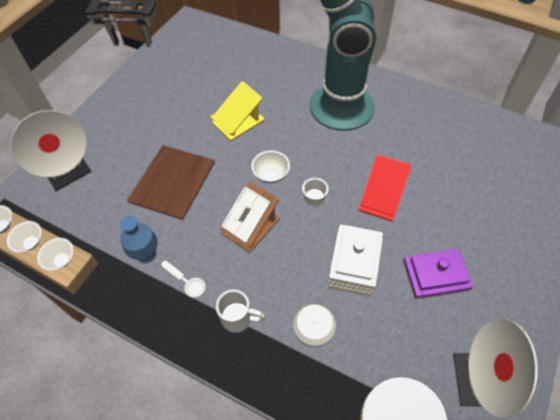

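Candidates in the top view: the lids are white (192,195) on a white gold-lined box and purple (118,230), which is a decoy. The stands are wooden (310,195) with the tray on it, and red (195,295) and yellow (405,323), both decoys. I take the white lid and the wooden stand because they match the described colours. The dark board is at (413,208). I'll measure these and confirm them in a crop.

```bash
cat > h.py <<'E'
import numpy as np,cv2
from scipy.spatial.transform import Rotation as R
from plant import bot
def cam(n,st=None):
    c=bot.get_calibration(n);K=np.array([[c['fx'],0,c['cx']],[0,c['fy'],c['cy']],[0,0,1]])
    if n=='wrist':
        T=np.eye(4);T[:3,:3]=R.from_euler('xyz',st['ee_rot']).as_matrix();T[:3,3]=st['position'];T=T@c['mount']
    else:T=np.linalg.inv(c['world_to_cam'])
    return K,c['dist'],T
def rays(n,uv,st=None):
    K,D,T=cam(n,st);u=cv2.undistortPoints(np.float64(uv).reshape(-1,1,2),K,D)[:,0]
    return T[:3,3],np.c_[u,np.ones(len(u))]@T[:3,:3].T
def plane(n,uv,z,st=None):
    o,d=rays(n,uv,st);return o+d*((z-o[2])/d[:,2])[:,None]
def cloud(n,d,st=None):
    v,u=np.mgrid[:420,:560];o,r=rays(n,np.c_[u.ravel(),v.ravel()],st)
    P=o+r*d.reshape(-1,1);P[d.ravel()<=0]=np.nan;return P.reshape(420,560,3)
def rect(xy):
    (c,s,a)=cv2.minAreaRect(np.float32(xy));return np.round(c,4),np.round(s,4),round(a,1)
E
python3 - <<'E'
from h import *
for n in("top","scene"):
    z=np.load(n+"0.npz");p,d=z['p'],z['d'];P=cloud(n,d);np.save(n+"P.npy",P)
    bgr=p.astype(int);sat=bgr.max(2)-bgr.min(2)
    def sel(x,y,r,z0,z1,ex=True): return (abs(P[...,0]-x)<r)&(abs(P[...,1]-y)<r)&(P[...,2]>z0)&(P[...,2]<z1)&ex
    if n=="top":
        q={k:plane(n,[uv],h)[0] for k,uv,h in(('lid',(192,197),.1),('tray',(310,190),.08),('board',(413,208),.015))};print(q)
    x,y=q['lid'][:2]
    for a,b in((.03,.14),(.085,.095),(.096,.106),(.108,.15)):
        m=sel(x,y,.11,a,b,sat<40);print(n,'lid',a,b,m.sum(),m.any() and (rect(P[m][:,:2]),np.median(P[m],0).round(4)))
    x,y=q['board'][:2];m=sel(x,y,.17,.006,.03,(bgr[...,2]>bgr[...,0]+15));print('board',rect(P[m][:,:2]),np.median(P[m],0))
    x,y=q['tray'][:2]
    m=sel(x,y,.1,.02,.2,(bgr.min(2)>110)&(sat<60));Q=P[m];print('tray',m.sum(),Q.min(0),Q.max(0),np.median(Q,0))
    m=sel(x,y,.12,.015,.2);print('stand all',rect(P[m][:,:2]),P[m].max(0))
p=cv2.imread('pics/top0.png')[130:260,150:460];cv2.imwrite('pics/crop.png',cv2.resize(p,None,fx=2.5,fy=2.5,interpolation=3))
E
```

```text
{'lid': array([0.52210747, 0.25040339, 0.1       ]), 'tray': array([ 0.54383571, -0.04174856,  0.08      ]), 'board': array([ 0.50963014, -0.32510062,  0.015     ])}
top lid 0.03 0.14 2785 ((array([0.5268, 0.2561]), array([0.1517, 0.1105]), 14.0), array([0.5168, 0.2486, 0.1   ]))
top lid 0.085 0.095 63 ((array([0.5227, 0.2546]), array([0.1357, 0.1005]), 15.5), array([0.4742, 0.2216, 0.0888]))
top lid 0.096 0.106 1639 ((array([0.5269, 0.2552]), array([0.1289, 0.0891]), 14.1), array([0.5218, 0.2541, 0.1012]))
top lid 0.108 0.15 134 ((array([0.5262, 0.2548]), array([0.026 , 0.0268]), 3.6), array([0.5243, 0.2532, 0.1344]))
board (array([ 0.5094, -0.3264]), array([0.2205, 0.1803]), 7.4) [ 0.50624076 -0.32417789  0.01633585]
tray 1348 [ 0.48436351 -0.1028734   0.03423499] [6.14107496e-01 5.92744694e-04 1.22279141e-01] [ 0.54120111 -0.04690162  0.0825663 ]
stand all (array([ 0.5384, -0.0434]), array([0.1   , 0.1391]), 80.0) [0.6141075  0.01521054 0.12227914]
scene lid 0.03 0.14 2791 ((array([0.529 , 0.2597]), array([0.1511, 0.1118]), 14.0), array([0.5495, 0.264 , 0.0982]))
scene lid 0.085 0.095 80 ((array([0.5286, 0.2644]), array([0.1334, 0.0958]), 13.3), array([0.5866, 0.2739, 0.0902]))
scene lid 0.096 0.106 1517 ((array([0.5282, 0.2597]), array([0.131 , 0.0883]), 13.8), array([0.5366, 0.2611, 0.1   ]))
scene lid 0.108 0.15 143 ((array([0.5293, 0.2604]), array([0.0268, 0.0267]), 33.0), array([0.5338, 0.2602, 0.1321]))
board (array([ 0.509 , -0.3239]), array([0.2234, 0.1824]), 7.0) [ 0.51729075 -0.31880032  0.01393353]
tray 1415 [ 0.46754417 -0.10200694  0.02405167] [0.60629396 0.00316697 0.11909299] [ 0.55024608 -0.04187911  0.07931628]
stand all (array([ 0.5394, -0.0409]), array([0.1018, 0.1391]), 79.7) [0.61568517 0.01932693 0.11909299]
```

View pics/crop.png

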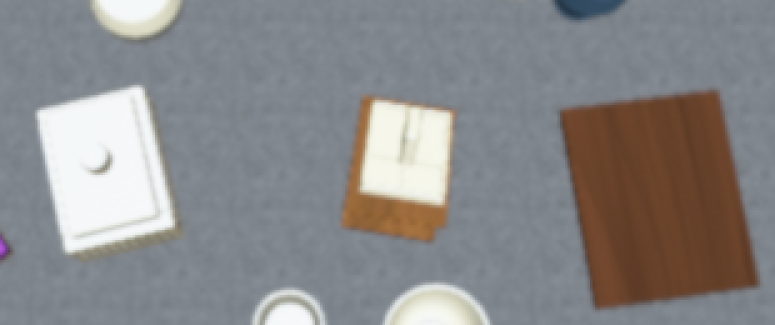

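The crop confirms the white lidded box at (100,160), the wooden stand with the tray at (405,160), and the board at (660,195). I'll move above the knob.

```bash
cat >> h.py <<'E'
def go(pos,rot=None,st=None):
    """remaining shift & turn in tool axes. rot: Rotation"""
    st=st or bot.read_state();R0=R.from_euler('xyz',st['ee_rot']);rot=rot or R0
    s=R0.inv().apply(np.array(pos)-st['position']);w=(R0.inv()*rot).as_rotvec(degrees=True)
    s2=rot.inv().apply(np.array(pos)-st['position'])
    print('t',st['t'],'pos',st['position'].round(4),'| shift mm (now axes)',(s*1e3).round(1),'turn',w.round(2),'| shift mm (turned axes)',(s2*1e3).round(1))
def down(yaw): return R.from_euler('xyz',[np.pi,0,np.radians(yaw)])
E
python3 - <<'E'
from h import *
go([.528,.2575,.26],down(14))
E
```

```text
t 0.1 pos [ 0.2438 -0.6021  0.2248] | shift mm (now axes) [ 586.1 -690.1  -34.3] turn [-0.09  0.01  8.04] | shift mm (turned axes) [ 483.7 -765.3  -35.2]
```

Emit:
drive_tool --commands '[{"z": -0.035, "rz": 8.0}, {"x": 0.05, "y": -0.03}, {"x": 0.05, "y": -0.03}, {"x": 0.05, "y": -0.03}, {"x": 0.05, "y": -0.03}, {"x": 0.05, "y": -0.03}, {"x": 0.05, "y": -0.03}, {"x": 0.04, "y": -0.045}]'

```text
validation failed for argument at $.co...
```

Emit:
drive_tool --commands '[{"x": 0.02, "y": -0.055}, {"x": 0.02, "y": -0.055}, {"x": 0.02, "y": -0.055}, {"x": 0.02, "y": -0.055}, {"x": 0.02, "y": -0.055}, {"x": 0.02, "y": -0.055}, {"x": 0.012, "y": -0.055}, {"x": 0.0, "y": -0.055}]'

```text
validation failed for argument at $.co...
```

Run:
```python
from h import *
go([.528,.2575,.26],down(14))
```

```text
t 0.1 pos [ 0.2438 -0.6021  0.2248] | shift mm (now axes) [ 586.1 -690.1  -34.3] turn [-0.09  0.01  8.04] | shift mm (turned axes) [ 483.7 -765.3  -35.2]
```

Emit:
drive_tool --commands '[{"x": 0, "y": 0, "z": -0.035, "rx": 0, "ry": 0, "rz": 8.0, "gripper": 100}, {"x": 0.05, "y": -0.03, "z": 0, "rx": 0, "ry": 0, "rz": 0, "gripper": 100}, {"x": 0.05, "y": -0.03, "z": 0, "rx": 0, "ry": 0, "rz": 0, "gripper": 100}, {"x": 0.05, "y": -0.03, "z": 0, "rx": 0, "ry": 0, "rz": 0, "gripper": 100}, {"x": 0.05, "y": -0.03, "z": 0, "rx": 0, "ry": 0, "rz": 0, "gripper": 100}, {"x": 0.05, "y": -0.03, "z": 0, "rx": 0, "ry": 0, "rz": 0, "gripper": 100}, {"x": 0.05, "y": -0.03, "z": 0, "rx": 0, "ry": 0, "rz": 0, "gripper": 100}, {"x": 0.04, "y": -0.045, "z": 0, "rx": 0, "ry": 0, "rz": 0, "gripper": 100}]'

```text
t: 1.1
position: [0.5204, -0.3004, 0.2599]
ee_rot: [-3.141, 0.0, 0.245]
force: [0.4, -0.7, 0.4]
grip_width: 0.0916
finger_force: 0.0
```

Emit:
drive_tool --commands '[{"x": 0.0142, "y": -0.054, "z": 0, "rx": 0, "ry": 0, "rz": 0, "gripper": 100}, {"x": 0.0142, "y": -0.054, "z": 0, "rx": 0, "ry": 0, "rz": 0, "gripper": 100}, {"x": 0.0142, "y": -0.054, "z": 0, "rx": 0, "ry": 0, "rz": 0, "gripper": 100}, {"x": 0.0142, "y": -0.054, "z": 0, "rx": 0, "ry": 0, "rz": 0, "gripper": 100}, {"x": 0.0142, "y": -0.054, "z": 0, "rx": 0, "ry": 0, "rz": 0, "gripper": 100}, {"x": 0.0142, "y": -0.054, "z": 0, "rx": 0, "ry": 0, "rz": 0, "gripper": 100}, {"x": 0.0142, "y": -0.054, "z": 0, "rx": 0, "ry": 0, "rz": 0, "gripper": 100}, {"x": 0.0142, "y": -0.054, "z": 0, "rx": 0, "ry": 0, "rz": 0, "gripper": 100}]'

```text
t: 2.1
position: [0.5242, 0.1465, 0.2604]
ee_rot: [3.141, 0.0, 0.245]
force: [1.6, 0.1, -0.4]
grip_width: 0.0922
finger_force: 0.0
```

Emit:
drive_tool --commands '[{"x": 0.0142, "y": -0.054, "z": 0, "rx": 0, "ry": 0, "rz": 0, "gripper": 100}, {"x": 0.0142, "y": -0.054, "z": 0, "rx": 0, "ry": 0, "rz": 0, "gripper": 100}, {"x": 0, "y": 0, "z": 0, "rx": 0, "ry": 0, "rz": 0, "gripper": 100}, {"x": 0, "y": 0, "z": 0, "rx": 0, "ry": 0, "rz": 0, "gripper": 100}]'

```text
t: 2.6
position: [0.5258, 0.2558, 0.2599]
ee_rot: [3.141, 0.001, 0.245]
force: [0.1, -0.1, 0.2]
grip_width: 0.0918
finger_force: 0.0
```

Run:
```python
from h import *
st=bot.read_state();p,d=bot.snapshot('wrist');cv2.imwrite('pics/w1.png',p)
P=cloud('wrist',d,st)
near=(abs(P[...,0]-.528)<.11)&(abs(P[...,1]-.2575)<.11)
for a,b in((.085,.095),(.096,.106),(.11,.14),(.128,.14)):
    m=near&(P[...,2]>a)&(P[...,2]<b);print(a,m.sum(),m.any() and (rect(P[m][:,:2]),P[m].mean(0).round(4),np.median(P[m],0).round(4)))
go([.528,.2575,.135],down(14))
```

```text
0.085 1 ((array([0.598 , 0.2317]), array([0., 0.]), 0.0), array([0.598 , 0.2317, 0.0902]), array([0.598 , 0.2317, 0.0902]))
0.096 9937 ((array([0.5266, 0.2577]), array([0.1262, 0.0881]), 14.1), array([0.5305, 0.2586, 0.1002]), array([0.5353, 0.2591, 0.1002]))
0.11 809 ((array([0.5266, 0.2579]), array([0.0269, 0.0272]), 9.1), array([0.5282, 0.258 , 0.1317]), array([0.5286, 0.258 , 0.1338]))
0.128 705 ((array([0.5266, 0.2575]), array([0.027 , 0.0265]), 78.0), array([0.527 , 0.2578, 0.1337]), array([0.5271, 0.2578, 0.134 ]))
t 2.65 pos [0.5261 0.255  0.2601] | shift mm (now axes) [  2.5  -2.1 125.1] turn [ 0.07  0.05 -0.06] | shift mm (turned axes) [  2.4  -2.  125.1]
```

View pics/w1.png

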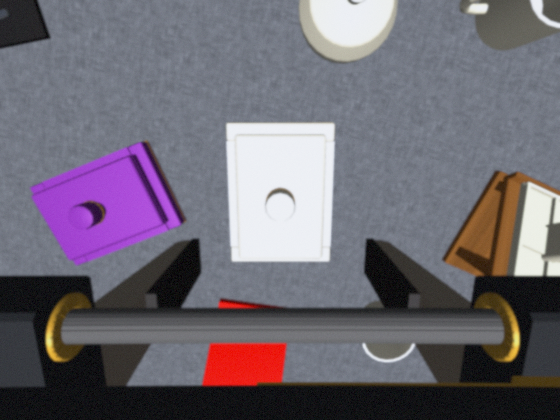

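The lid is centred between the fingers, with the knob at (280,205). I'll descend and grip.

Emit:
drive_tool --commands '[{"x": 0.001, "y": -0.002, "z": 0.04, "rx": 0, "ry": 0, "rz": 0, "gripper": 100}, {"x": 0, "y": 0, "z": 0.04, "rx": 0, "ry": 0, "rz": 0, "gripper": 100}, {"x": 0, "y": 0, "z": 0.03, "rx": 0, "ry": 0, "rz": 0, "gripper": 100}, {"x": 0, "y": 0, "z": 0.02, "rx": 0, "ry": 0, "rz": 0, "gripper": 100}, {"x": 0, "y": 0, "z": 0.011, "rx": 0, "ry": 0, "rz": 0, "gripper": 100}, {"x": 0, "y": 0, "z": 0, "rx": 0, "ry": 0, "rz": 0, "gripper": 100}]'

```text
t: 3.4
position: [0.5265, 0.2575, 0.1192]
ee_rot: [3.141, 0.001, 0.243]
force: [-0.7, -0.4, 0.2]
grip_width: 0.0919
finger_force: 0.0
```

Emit:
drive_tool --commands '[{"x": 0, "y": 0, "z": 0, "rx": 0, "ry": 0, "rz": 0, "gripper": 10}, {"x": 0, "y": 0, "z": 0, "rx": 0, "ry": 0, "rz": 0, "gripper": 10}, {"x": 0, "y": 0, "z": 0, "rx": 0, "ry": 0, "rz": 0, "gripper": 10}, {"x": 0, "y": 0, "z": 0, "rx": 0, "ry": 0, "rz": 0, "gripper": 10}, {"x": 0, "y": 0, "z": 0, "rx": 0, "ry": 0, "rz": 0, "gripper": 10}, {"x": 0, "y": 0, "z": 0, "rx": 0, "ry": 0, "rz": 0, "gripper": 10}]'

```text
t: 4.15
position: [0.5264, 0.2588, 0.1195]
ee_rot: [3.142, 0.0, 0.245]
force: [0.3, 0.7, 0.3]
grip_width: 0.034
finger_force: 0.0
```

Emit:
drive_tool --commands '[{"x": 0, "y": 0, "z": 0, "rx": 0, "ry": 0, "rz": 0, "gripper": 10}, {"x": 0, "y": 0, "z": 0, "rx": 0, "ry": 0, "rz": 0, "gripper": 10}, {"x": 0, "y": 0, "z": 0, "rx": 0, "ry": 0, "rz": 0, "gripper": 10}, {"x": 0, "y": 0, "z": 0, "rx": 0, "ry": 0, "rz": 0, "gripper": 10}]'

```text
t: 4.65
position: [0.5264, 0.2587, 0.1195]
ee_rot: [3.141, 0.0, 0.245]
force: [-0.8, -0.3, -1.2]
grip_width: 0.0272
finger_force: 30.0
```

Emit:
drive_tool --commands '[{"x": 0, "y": 0, "z": -0.005, "rx": 0, "ry": 0, "rz": 0, "gripper": 10}, {"x": 0, "y": 0, "z": -0.01, "rx": 0, "ry": 0, "rz": 0, "gripper": 10}, {"x": 0, "y": 0, "z": -0.02, "rx": 0, "ry": 0, "rz": 0, "gripper": 10}, {"x": 0, "y": 0, "z": -0.035, "rx": 0, "ry": 0, "rz": 0, "gripper": 10}, {"x": 0, "y": 0, "z": -0.04, "rx": 0, "ry": 0, "rz": 0, "gripper": 10}, {"x": 0, "y": 0, "z": -0.03, "rx": 0, "ry": 0, "rz": 0, "gripper": 10}, {"x": 0, "y": 0, "z": -0.01, "rx": 0, "ry": 0, "rz": 0, "gripper": 10}, {"x": 0, "y": 0, "z": 0, "rx": 0, "ry": 0, "rz": 0, "gripper": 10}]'

```text
t: 5.65
position: [0.5263, 0.2587, 0.2696]
ee_rot: [3.141, -0.0, 0.245]
force: [0.3, 0.9, -4.0]
grip_width: 0.0275
finger_force: 30.0
```

Run:
```python
from h import *
go([.509,-.325,.26],down(10))
p,d=bot.snapshot('top');P=cloud('top',d)
m=(abs(P[...,0]-.527)<.09)&(abs(P[...,1]-.2577)<.09)&(P[...,2]>.2)&(P[...,2]<.252)
# lid flat plane fit
z=np.median(P[m][:,2]);print(z)
Q=P[m&(abs(P[...,2]-z)<.006)];c=np.linalg.lstsq(np.c_[Q[:,:2],np.ones(len(Q))],Q[:,2],rcond=None)[0];print('tilt',c)
# box now
for a,b in((.05,.062),(.03,.045)):
    q=(abs(P[...,0]-.527)<.1)&(abs(P[...,1]-.2577)<.1)&(P[...,2]>a)&(P[...,2]<b);print(q.sum(),q.any() and rect(P[q][:,:2]))
```

```text
t 5.65 pos [0.5263 0.2587 0.2696] | shift mm (now axes) [-158.4  562.1    9.6] turn [ 0.01 -0.02  4.04] | shift mm (turned axes) [-118.4  571.8    9.6]
0.24755848926567908
tilt [-0.0434657   0.19749294  0.23011536]
72 (array([0.5872, 0.2192]), array([0.0543, 0.0141]), 24.2)
20 (array([0.5821, 0.2226]), array([0.0473, 0.0183]), 14.4)
```

Emit:
drive_tool --commands '[{"x": -0.005, "y": 0.018, "z": 0, "rx": 0, "ry": 0, "rz": 0, "gripper": 10}, {"x": -0.01, "y": 0.035, "z": 0, "rx": 0, "ry": 0, "rz": 0, "gripper": 10}, {"x": -0.014, "y": 0.05, "z": 0, "rx": 0, "ry": 0, "rz": 0, "gripper": 10}, {"x": -0.014, "y": 0.05, "z": 0, "rx": 0, "ry": 0, "rz": 0, "gripper": 10}, {"x": -0.014, "y": 0.05, "z": 0, "rx": 0, "ry": 0, "rz": 0, "gripper": 10}, {"x": -0.014, "y": 0.05, "z": 0, "rx": 0, "ry": 0, "rz": 0, "gripper": 10}, {"x": -0.014, "y": 0.05, "z": 0, "rx": 0, "ry": 0, "rz": 0, "gripper": 10}, {"x": -0.014, "y": 0.05, "z": 0, "rx": 0, "ry": 0, "rz": 0, "gripper": 10}]'

```text
t: 6.7
position: [0.5145, -0.1106, 0.2686]
ee_rot: [-3.141, 0.002, 0.244]
force: [-0.3, -1.1, -3.9]
grip_width: 0.0274
finger_force: 30.0
```

Emit:
drive_tool --commands '[{"x": -0.014, "y": 0.05, "z": 0, "rx": 0, "ry": 0, "rz": 0, "gripper": 10}, {"x": -0.014, "y": 0.05, "z": 0, "rx": 0, "ry": 0, "rz": 0, "gripper": 10}, {"x": -0.014, "y": 0.05, "z": 0, "rx": 0, "ry": 0, "rz": 0, "gripper": 10}, {"x": -0.01, "y": 0.035, "z": 0, "rx": 0, "ry": 0, "rz": 0, "gripper": 10}, {"x": -0.007, "y": 0.022, "z": 0, "rx": 0, "ry": 0, "rz": 0, "gripper": 10}, {"x": 0, "y": 0, "z": 0, "rx": 0, "ry": 0, "rz": 0, "gripper": 10}, {"x": 0, "y": 0, "z": 0, "rx": 0, "ry": 0, "rz": 0, "gripper": 10}]'

```text
t: 7.58
position: [0.5092, -0.321, 0.2692]
ee_rot: [-3.14, 0.0, 0.247]
force: [0.4, 0.6, -3.4]
grip_width: 0.0274
finger_force: 30.0
```

Run:
```python
from h import *
go([.509,-.325,.08],down(14))
p,d=bot.snapshot('scene');P=cloud('scene',d);cv2.imwrite('pics/s2.png',cv2.resize(p[60:340,100:460],None,fx=2,fy=2))
def f(a,b):
    q=(abs(P[...,0]-.527)<.1)&(abs(P[...,1]-.2577)<.1)&(P[...,2]>a)&(P[...,2]<b);print('box',q.sum(),q.any() and (rect(P[q][:,:2]),np.median(P[q][:,2])))
f(.05,.062);f(.03,.042)
p,d=bot.snapshot('top');P=cloud('top',d);np.save('topP1.npy',P);f(.05,.062);f(.03,.042)
```

```text
t 7.575 pos [ 0.5092 -0.321   0.2692] | shift mm (now axes) [ -1.1   4.2 189.2] turn [-0.1   0.01  0.15] | shift mm (turned axes) [ -1.1   3.8 189.2]
box 803 ((array([0.5275, 0.2587]), array([0.1526, 0.1105]), 13.9), np.float64(0.054850478734524755))
box 1577 ((array([0.5322, 0.2586]), array([0.1419, 0.1081]), 14.6), np.float64(0.03507708922251118))
box 838 ((array([0.5268, 0.2553]), array([0.1509, 0.1094]), 14.5), np.float64(0.05615655659609148))
box 1584 ((array([0.5247, 0.253 ]), array([0.1461, 0.1056]), 14.2), np.float64(0.036311402727607356))
```

View pics/s2.png

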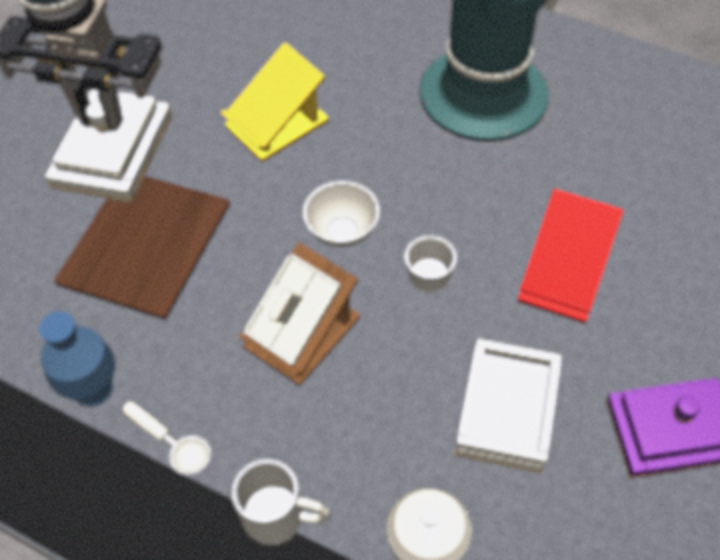

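The lid hangs level at (110,140), and the open box is at (510,400). I'll lower it onto the board.

Emit:
drive_tool --commands '[{"x": -0.001, "y": 0.004, "z": 0.03, "rx": 0, "ry": 0, "rz": 0, "gripper": 10}, {"x": 0, "y": 0, "z": 0.045, "rx": 0, "ry": 0, "rz": 0, "gripper": 10}, {"x": 0, "y": 0, "z": 0.045, "rx": 0, "ry": 0, "rz": 0, "gripper": 10}, {"x": 0, "y": 0, "z": 0.035, "rx": 0, "ry": 0, "rz": 0, "gripper": 10}, {"x": 0, "y": 0, "z": 0.018, "rx": 0, "ry": 0, "rz": 0, "gripper": 10}, {"x": 0, "y": 0, "z": 0.009, "rx": 0, "ry": 0, "rz": 0, "gripper": 10}, {"x": 0, "y": 0, "z": 0, "rx": 0, "ry": 0, "rz": 0, "gripper": 10}, {"x": 0, "y": 0, "z": 0, "rx": 0, "ry": 0, "rz": 0, "gripper": 10}]'

```text
t: 8.68
position: [0.51, -0.3274, 0.089]
ee_rot: [3.14, -0.002, 0.245]
force: [0.2, 0.1, -4.2]
grip_width: 0.0271
finger_force: 30.0
```

Emit:
drive_tool --commands '[{"x": 0, "y": 0, "z": 0.001, "rx": 0, "ry": 0, "rz": 0, "gripper": 10}, {"x": 0, "y": 0, "z": 0.001, "rx": 0, "ry": 0, "rz": 0, "gripper": 10}, {"x": 0, "y": 0, "z": 0, "rx": 0, "ry": 0, "rz": 0, "gripper": 10}]'

```text
t: 9.05
position: [0.509, -0.327, 0.0857]
ee_rot: [3.141, -0.0, 0.245]
force: [0.7, 1.0, -3.5]
grip_width: 0.0272
finger_force: 30.0
```

Emit:
drive_tool --commands '[{"x": 0, "y": 0, "z": 0.001, "rx": 0, "ry": 0, "rz": 0, "gripper": 10}, {"x": 0, "y": 0, "z": 0.001, "rx": 0, "ry": 0, "rz": 0, "gripper": 10}, {"x": 0, "y": 0, "z": 0, "rx": 0, "ry": 0, "rz": 0, "gripper": 10}]'

```text
t: 9.43
position: [0.509, -0.3269, 0.0836]
ee_rot: [3.142, 0.0, 0.245]
force: [-0.8, 0.2, -3.8]
grip_width: 0.0274
finger_force: 30.0
```

Emit:
drive_tool --commands '[{"x": 0, "y": 0, "z": 0.001, "rx": 0, "ry": 0, "rz": 0, "gripper": 10}, {"x": 0, "y": 0, "z": 0, "rx": 0, "ry": 0, "rz": 0, "gripper": 10}]'

```text
t: 9.68
position: [0.5091, -0.3269, 0.0835]
ee_rot: [3.141, 0.0, 0.245]
force: [-2.5, 1.3, 5.0]
grip_width: 0.0274
finger_force: 30.0
```

The force shows contact, so I'll release and rise.

Emit:
drive_tool --commands '[{"x": 0, "y": 0, "z": 0, "rx": 0, "ry": 0, "rz": 0, "gripper": 70}, {"x": 0, "y": 0, "z": 0, "rx": 0, "ry": 0, "rz": 0, "gripper": 70}, {"x": 0, "y": 0, "z": 0, "rx": 0, "ry": 0, "rz": 0, "gripper": 70}, {"x": 0, "y": 0, "z": 0, "rx": 0, "ry": 0, "rz": 0, "gripper": 70}, {"x": 0, "y": 0, "z": 0, "rx": 0, "ry": 0, "rz": 0, "gripper": 70}]'

```text
t: 10.3
position: [0.509, -0.327, 0.0825]
ee_rot: [3.142, 0.0, 0.245]
force: [-0.0, 0.0, 0.1]
grip_width: 0.0644
finger_force: 0.0
```

Emit:
drive_tool --commands '[{"x": 0, "y": 0, "z": -0.01, "rx": 0, "ry": 0, "rz": 0, "gripper": 70}, {"x": 0, "y": 0, "z": -0.03, "rx": 0, "ry": 0, "rz": 0, "gripper": 70}, {"x": 0, "y": 0, "z": -0.05, "rx": 0, "ry": 0, "rz": 0, "gripper": 70}, {"x": 0, "y": 0, "z": -0.05, "rx": 0, "ry": 0, "rz": 0, "gripper": 50}, {"x": 0, "y": 0, "z": -0.05, "rx": 0, "ry": 0, "rz": 0, "gripper": 50}, {"x": 0, "y": 0, "z": -0.01, "rx": 0, "ry": 0, "rz": 0, "gripper": 50}, {"x": 0, "y": 0, "z": 0, "rx": 0, "ry": 0, "rz": 0, "gripper": 50}]'

```text
t: 11.18
position: [0.509, -0.3269, 0.2832]
ee_rot: [3.141, -0.001, 0.245]
force: [-0.8, 0.1, -0.4]
grip_width: 0.0457
finger_force: 0.0
```

Run:
```python
from h import *
P=np.load('topP1.npy');T0=np.load('top0.npz')['p'].astype(int)
for n in('top','scene'):
    p,d=bot.snapshot(n);P=cloud(n,d)
    m=(abs(P[...,0]-.509)<.11)&(abs(P[...,1]+.327)<.11)
    for a,b in((.055,.075),(.09,.11)):
        k=m&(P[...,2]>a)&(P[...,2]<b);print(n,'lid',k.sum(),k.any() and (rect(P[k][:,:2]),np.median(P[k],0)))
    # stand+tray : seg in xy
    m=(abs(P[...,0]-.54)<.1)&(abs(P[...,1]+.042)<.085)&(P[...,2]>.015)
    bgr=p.astype(int);w=m&(bgr[...,0]>110)
    for nm,k in(('standall',m),('white',w)):print(n,nm,k.sum(),rect(P[k][:,:2]))
    # slope plane frame: u along azimuth 170 up 30
    a=np.radians(170);ux=np.array([np.cos(a)*np.cos(.5236),np.sin(a)*np.cos(.5236),.5]);uy=np.array([-np.sin(a),np.cos(a),0]);uz=np.cross(ux,uy)
    Q=P[w]@np.c_[ux,uy,uz];print('in slope axes',np.percentile(Q,[1,5,50,95,99],axis=0).round(4).tolist())
    h=np.percentile(Q[:,2],50);H=P[m][(P[m]@uz)>h+.02];print('handle',len(H),len(H) and (H.mean(0),rect(H[:,:2])))
```

```text
top lid 1594 ((array([ 0.5091, -0.328 ]), array([0.1291, 0.0915]), 13.7), array([ 0.5046811 , -0.32288194,  0.06624281]))
top lid 106 ((array([ 0.5087, -0.3277]), array([0.0257, 0.0263]), 44.9), array([ 0.50836732, -0.32714129,  0.099449  ]))
top standall 1891 (array([ 0.5386, -0.0434]), array([0.1   , 0.1392]), 80.0)
top white 1340 (array([ 0.5484, -0.046 ]), array([0.0983, 0.1168]), 80.4)
in slope axes [[-0.5032, -0.0892, 0.3263], [-0.4944, -0.0858, 0.3288], [-0.4231, -0.0484, 0.3376], [-0.3755, -0.0077, 0.3759], [-0.3736, -0.0021, 0.38]]
handle 108 (array([ 0.55798504, -0.04952344,  0.11090168]), (array([ 0.5602, -0.0502]), array([0.0146, 0.0453]), 80.4))
scene lid 1083 ((array([ 0.5096, -0.3238]), array([0.1309, 0.0912]), 14.6), array([ 0.52026698, -0.31725829,  0.06400025]))
scene lid 73 ((array([ 0.5107, -0.3236]), array([0.0252, 0.0255]), 31.5), array([ 0.51072759, -0.32211323,  0.09759548]))
scene standall 2119 (array([ 0.5399, -0.04  ]), array([0.1024, 0.1376]), 80.3)
scene white 1403 (array([ 0.5435, -0.0417]), array([0.0979, 0.1296]), 79.5)
in slope axes [[-0.4994, -0.0915, 0.326], [-0.4933, -0.0899, 0.3302], [-0.4334, -0.0547, 0.3358], [-0.3779, -0.0122, 0.3751], [-0.3737, -0.0091, 0.3789]]
handle 136 (array([ 0.56453167, -0.04548244,  0.10490069]), (array([ 0.5631, -0.0473]), array([0.0172, 0.0452]), 84.3))
```

```bash
cat >> h.py <<'E'
def slope(az=170):
    a=np.radians(az);c=np.cos(np.pi/6)
    ux=np.array([np.cos(a)*c,np.sin(a)*c,.5]);uy=np.array([-np.sin(a),np.cos(a),0]);return np.c_[ux,uy,np.cross(ux,uy)]
def traytool(az=170):
    U=slope(az);return R.from_matrix(np.c_[-U[:,0],U[:,1],-U[:,2]])
E
python3 - <<'E'
from h import *
U=slope();h=U@[-.4355,-.0485,.327+.134];print(h,traytool().as_euler('xyz'))
go(h,down(-10));go(h,traytool());print((down(-10).inv()*traytool()).as_rotvec(degrees=True))
E
```

```text
[ 0.60684437 -0.05775484  0.18148771] [ 3.14159265  0.52359878 -0.17453293]
t 11.275 pos [ 0.5082 -0.3265  0.281 ] | shift mm (now axes) [ 161.1 -236.6   99.6] turn [-0.08  0.14 24.04] | shift mm (turned axes) [  50.5 -281.8   99.5]
t 11.275 pos [ 0.5082 -0.3265  0.281 ] | shift mm (now axes) [ 161.1 -236.6   99.6] turn [  6.21 -29.42  23.51] | shift mm (turned axes) [  93.5 -281.8   60.9]
[ 6.03221114e-15 -3.00000000e+01 -6.66273911e-15]
```

Emit:
drive_tool --commands '[{"x": 0, "y": 0, "z": 0, "rx": 0, "ry": 0, "rz": 8, "gripper": 50}, {"x": 0, "y": 0, "z": 0, "rx": 0, "ry": 0, "rz": 8, "gripper": 50}, {"x": 0, "y": 0, "z": 0, "rx": 0, "ry": 0, "rz": 8, "gripper": 50}, {"x": 0.01, "y": -0.056, "z": 0, "rx": 0, "ry": 0, "rz": 0, "gripper": 50}, {"x": 0.01, "y": -0.056, "z": 0, "rx": 0, "ry": 0, "rz": 0, "gripper": 50}, {"x": 0.01, "y": -0.056, "z": 0, "rx": 0, "ry": 0, "rz": 0, "gripper": 50}, {"x": 0.01, "y": -0.056, "z": 0, "rx": 0, "ry": 0, "rz": 0, "gripper": 50}, {"x": 0.01, "y": -0.056, "z": 0, "rx": 0, "ry": 0, "rz": 0, "gripper": 50}]'

```text
t: 12.28
position: [0.6062, -0.0581, 0.2805]
ee_rot: [3.141, 0.003, -0.174]
force: [0.7, 0.0, 0.8]
grip_width: 0.0458
finger_force: 0.0
```

Emit:
drive_tool --commands '[{"x": 0, "y": 0, "z": 0, "rx": 0, "ry": -10, "rz": 0, "gripper": 50}, {"x": 0, "y": 0, "z": 0, "rx": 0, "ry": -10, "rz": 0, "gripper": 50}, {"x": 0, "y": 0, "z": 0, "rx": 0, "ry": -10, "rz": 0, "gripper": 50}, {"x": 0, "y": 0, "z": 0, "rx": 0, "ry": 0, "rz": 0, "gripper": 50}]'

```text
t: 12.78
position: [0.6064, -0.06, 0.2753]
ee_rot: [3.14, 0.534, -0.175]
force: [-0.3, -0.4, -0.9]
grip_width: 0.0459
finger_force: 0.0
```

Run:
```python
from h import *
U=slope();h=U@[-.4355,-.0485,.327+.134]
go(h,traytool());print(bot.read_state()['joint_pos'].round(2))
```

```text
t 12.775 pos [ 0.6064 -0.06    0.2753] | shift mm (now axes) [47.8 -2.4 80.7] turn [ 0.06  0.59 -0.01] | shift mm (turned axes) [47.  -2.3 81.2]
[ 0.15  0.69 -0.14  1.23  0.01  1.76 -1.73]
```

Emit:
drive_tool --commands '[{"x": 0.015, "y": -0.002, "z": 0.027, "rx": 0, "ry": 0.6, "rz": 0, "gripper": 50}, {"x": 0.016, "y": 0, "z": 0.027, "rx": 0, "ry": 0, "rz": 0, "gripper": 50}, {"x": 0.016, "y": 0, "z": 0.027, "rx": 0, "ry": 0, "rz": 0, "gripper": 50}, {"x": 0, "y": 0, "z": 0, "rx": 0, "ry": 0, "rz": 0, "gripper": 50}, {"x": 0, "y": 0, "z": 0, "rx": 0, "ry": 0, "rz": 0, "gripper": 50}]'

```text
t: 13.4
position: [0.6081, -0.0579, 0.1906]
ee_rot: [-3.141, 0.51, -0.174]
force: [0.7, -0.6, -0.4]
grip_width: 0.0459
finger_force: 0.0
```

Run:
```python
from h import *
U=slope();h=U@[-.4355,-.0485,.327+.134]
st=bot.read_state();go(h,traytool(),st);print(st['joint_pos'].round(2))
p,d=bot.snapshot('wrist');P=cloud('wrist',d,st);cv2.imwrite('pics/w3.png',p);np.savez('w3.npz',p=p,d=d,P=P)
S=P@U;bgr=p.astype(int)
k=(abs(S[...,0]+.4355)<.09)&(abs(S[...,1]+.0485)<.065)
for a,b in((.318,.326),(.328,.336),(.337,.347),(.36,.376),(.374,.385)):
    m=k&(S[...,2]>a)&(S[...,2]<b)&(bgr.min(2)>100);print(a,m.sum(),m.any() and (rect(S[m][:,:2]),np.median(S[m],0).round(4)))
```

```text
t 13.4 pos [ 0.6081 -0.0579  0.1906] | shift mm (now axes) [3.3 0.1 8.6] turn [ 0.01 -0.76  0.05] | shift mm (turned axes) [3.4 0.1 8.6]
[ 0.15  0.74 -0.14  1.32  0.02  1.59 -1.73]
0.318 360 ((array([-0.4267, -0.0467]), array([0.1395, 0.0915]), 0.1), array([-0.4183, -0.0475,  0.3251]))
0.328 6341 ((array([-0.4371, -0.0466]), array([0.1188, 0.0772]), 0.0), array([-0.4555, -0.0453,  0.3333]))
0.337 3437 ((array([-0.4356, -0.048 ]), array([0.1217, 0.0822]), 0.3), array([-0.4403, -0.0471,  0.3383]))
0.36 243 ((array([-0.435 , -0.0484]), array([0.0433, 0.014 ]), 0.4), array([-0.438 , -0.0512,  0.3748]))
0.374 824 ((array([-0.4354, -0.0484]), array([0.0431, 0.0139]), 0.4), array([-0.4367, -0.048 ,  0.3768]))
```

View pics/w3.png

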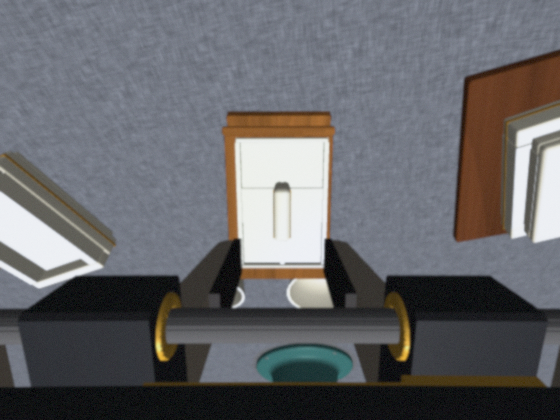

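The tray is seen face-on at (282,200), with its handle midway between the fingers. I'll go in along its normal.

Run:
```python
from h import *
go(slope()@[-.4354,-.0484,.359],traytool())
```

```text
t 13.45 pos [ 0.6085 -0.058   0.1909] | shift mm (now axes) [  1.7   0.2 111. ] turn [ 0.01 -0.8   0.05] | shift mm (turned axes) [  3.2   0.2 111. ]
```

Emit:
drive_tool --commands '[{"x": 0.003, "y": 0, "z": 0.03, "rx": 0, "ry": -0.8, "rz": 0, "gripper": 50}, {"x": 0, "y": 0, "z": 0.03, "rx": 0, "ry": 0, "rz": 0, "gripper": 50}, {"x": 0, "y": 0, "z": 0.02, "rx": 0, "ry": 0, "rz": 0, "gripper": 50}, {"x": 0, "y": 0, "z": 0, "rx": 0, "ry": 0, "rz": 0, "gripper": 50}]'

```text
t: 13.95
position: [0.5707, -0.0514, 0.1186]
ee_rot: [3.142, 0.527, -0.174]
force: [-0.2, -0.9, 0.3]
grip_width: 0.0457
finger_force: 0.0
```

Run:
```python
from h import *
go(slope()@[-.4354,-.0484,.359],traytool())
```

```text
t 13.95 pos [ 0.5707 -0.0514  0.1186] | shift mm (now axes) [ 0.3  0.  29.2] turn [0.03 0.21 0.05] | shift mm (turned axes) [ 0.2  0.1 29.2]
```

Emit:
drive_tool --commands '[{"x": 0, "y": 0, "z": 0.015, "rx": 0, "ry": 0.2, "rz": 0, "gripper": 50}, {"x": 0, "y": 0, "z": 0.01, "rx": 0, "ry": 0, "rz": 0, "gripper": 50}, {"x": 0, "y": 0, "z": 0.004, "rx": 0, "ry": 0, "rz": 0, "gripper": 50}, {"x": 0, "y": 0, "z": 0, "rx": 0, "ry": 0, "rz": 0, "gripper": 50}, {"x": 0, "y": 0, "z": 0, "rx": 0, "ry": 0, "rz": 0, "gripper": 50}]'

```text
t: 14.58
position: [0.5572, -0.0491, 0.0932]
ee_rot: [-3.142, 0.523, -0.174]
force: [-0.4, 0.0, 0.4]
grip_width: 0.0459
finger_force: 0.0
```

Emit:
drive_tool --commands '[{"x": 0, "y": 0, "z": 0, "rx": 0, "ry": 0, "rz": 0, "gripper": 2}, {"x": 0, "y": 0, "z": 0, "rx": 0, "ry": 0, "rz": 0, "gripper": 2}, {"x": 0, "y": 0, "z": 0, "rx": 0, "ry": 0, "rz": 0, "gripper": 2}, {"x": 0, "y": 0, "z": 0, "rx": 0, "ry": 0, "rz": 0, "gripper": 2}, {"x": 0, "y": 0, "z": 0, "rx": 0, "ry": 0, "rz": 0, "gripper": 2}]'

```text
t: 15.2
position: [0.557, -0.049, 0.0931]
ee_rot: [3.142, 0.523, -0.174]
force: [0.1, -0.5, -0.0]
grip_width: 0.0137
finger_force: 30.0
```

Emit:
drive_tool --commands '[{"x": 0, "y": 0, "z": 0, "rx": 0, "ry": 0, "rz": 0, "gripper": 2}, {"x": 0, "y": 0, "z": -0.005, "rx": 0, "ry": 0, "rz": 0, "gripper": 2}, {"x": 0, "y": 0, "z": -0.015, "rx": 0, "ry": 0, "rz": 0, "gripper": 2}, {"x": 0, "y": 0, "z": -0.03, "rx": 0, "ry": 0, "rz": 0, "gripper": 2}, {"x": 0, "y": 0, "z": -0.03, "rx": 0, "ry": 0, "rz": 0, "gripper": 2}, {"x": 0, "y": 0, "z": -0.03, "rx": 0, "ry": 0, "rz": 0, "gripper": 2}, {"x": 0, "y": 0, "z": -0.01, "rx": 0, "ry": 0, "rz": 0, "gripper": 2}, {"x": 0, "y": 0, "z": 0, "rx": 0, "ry": 0, "rz": 0, "gripper": 2}]'

```text
t: 16.2
position: [0.6161, -0.0594, 0.1971]
ee_rot: [3.142, 0.523, -0.174]
force: [-0.2, -0.6, -1.7]
grip_width: 0.0139
finger_force: 30.0
```

Emit:
drive_tool --commands '[{"x": 0, "y": 0, "z": 0, "rx": 0, "ry": 6, "rz": 0, "gripper": 2}, {"x": 0, "y": 0, "z": 0, "rx": 0, "ry": 6, "rz": 0, "gripper": 2}, {"x": 0, "y": 0, "z": 0, "rx": 0, "ry": 6, "rz": 0, "gripper": 2}, {"x": 0, "y": 0, "z": 0, "rx": 0, "ry": 6, "rz": 0, "gripper": 2}, {"x": 0, "y": 0, "z": 0, "rx": 0, "ry": 6, "rz": 0, "gripper": 2}, {"x": 0, "y": 0, "z": 0, "rx": 0, "ry": 0, "rz": 0, "gripper": 2}]'

```text
t: 16.95
position: [0.6133, -0.059, 0.1964]
ee_rot: [3.141, 0.003, -0.173]
force: [1.2, 0.6, -1.8]
grip_width: 0.0139
finger_force: 30.0
```

Run:
```python
from h import *
go([.527,.2577,.2],down(14))
```

```text
t 16.95 pos [ 0.6133 -0.059   0.1964] | shift mm (now axes) [-139.6 -297.1   -3.3] turn [-1.000e-02  2.000e-01 -2.392e+01] | shift mm (turned axes) [  -7.1 -328.2   -3.6]
```

Emit:
drive_tool --commands '[{"x": 0, "y": 0, "z": -0.01, "rx": 0, "ry": 0.2, "rz": -8, "gripper": 2}, {"x": 0, "y": 0, "z": 0, "rx": 0, "ry": 0, "rz": -8, "gripper": 2}, {"x": 0, "y": 0, "z": 0, "rx": 0, "ry": 0, "rz": -8, "gripper": 2}, {"x": -0.002, "y": -0.04, "z": 0, "rx": 0, "ry": 0, "rz": 0, "gripper": 2}, {"x": -0.002, "y": -0.05, "z": 0, "rx": 0, "ry": 0, "rz": 0, "gripper": 2}, {"x": -0.002, "y": -0.05, "z": 0, "rx": 0, "ry": 0, "rz": 0, "gripper": 2}, {"x": -0.001, "y": -0.04, "z": 0, "rx": 0, "ry": 0, "rz": 0, "gripper": 2}, {"x": 0, "y": 0, "z": 0, "rx": 0, "ry": 0, "rz": 0, "gripper": 2}]'

```text
t: 17.95
position: [0.5641, 0.1177, 0.206]
ee_rot: [-3.141, -0.0, 0.252]
force: [-0.5, 0.2, -0.4]
grip_width: 0.014
finger_force: 30.0
```

Emit:
drive_tool --commands '[{"x": 0, "y": 0, "z": 0, "rx": 0, "ry": 0, "rz": 0, "gripper": 2}, {"x": 0, "y": 0, "z": 0, "rx": 0, "ry": 0, "rz": 0, "gripper": 2}]'

```text
t: 18.2
position: [0.5659, 0.1118, 0.2062]
ee_rot: [3.14, -0.002, 0.242]
force: [0.4, -0.4, -2.2]
grip_width: 0.0138
finger_force: 30.0
```

Run:
```python
from h import *
st=bot.read_state();p,d=bot.snapshot('wrist');P=cloud('wrist',d,st);cv2.imwrite('pics/w4.png',p);np.savez('w4.npz',p=p,d=d,P=P)
go([.527,.2577,.2],down(14),st);print(st['ee_rot'])
k=(abs(P[...,0]-.527)<.1)&(abs(P[...,1]-.2577)<.1)
for a,b in((.05,.062),(.03,.042)):
    m=k&(P[...,2]>a)&(P[...,2]<b);print(a,m.sum(),m.any() and (rect(P[m][:,:2]),np.median(P[m],0).round(4)))
# tray in tool frame
Rt=R.from_euler('xyz',st['ee_rot']).as_matrix();S=(P-st['position'])@Rt
k=(abs(S[...,0])<.08)&(abs(S[...,1])<.06)
for a,b in((-.02,.0),(.0,.016),(.016,.023),(.02,.03)):
    m=k&(S[...,2]>a)&(S[...,2]<b)&(p.min(2)>100);print('tray',a,m.sum(),m.any() and (rect(S[m][:,:2]),np.median(S[m],0).round(4)))
```

```text
t 18.2 pos [0.5659 0.1118 0.2062] | shift mm (now axes) [  -2.7 -151.     6. ] turn [ 0.1  -0.11 -0.11] | shift mm (turned axes) [  -2.4 -151.     6.2]
[ 3.13988408e+00 -1.94616670e-03  2.42457814e-01]
0.05 6213 ((array([0.5255, 0.2568]), array([0.1503, 0.1122]), 14.1), array([0.5357, 0.2642, 0.055 ]))
0.03 10565 ((array([0.5275, 0.2516]), array([0.1477, 0.1015]), 14.2), array([0.528 , 0.2605, 0.0353]))
tray -0.02 2167 ((array([0.0031, 0.0028]), array([0.0387, 0.0369]), 55.2), array([ 0.0043,  0.0004, -0.0179]))
tray 0.0 88 ((array([0.0141, 0.0004]), array([0.0396, 0.012 ]), 90.0), array([0.0089, 0.0068, 0.009 ]))
tray 0.016 6550 ((array([0.0216, 0.0008]), array([0.0824, 0.0769]), 89.9), array([0.0138, 0.0006, 0.0207]))
tray 0.02 12989 ((array([0.0214, 0.0008]), array([0.0824, 0.0774]), 89.7), array([0.031 , 0.0004, 0.025 ]))
```

View pics/w4.png

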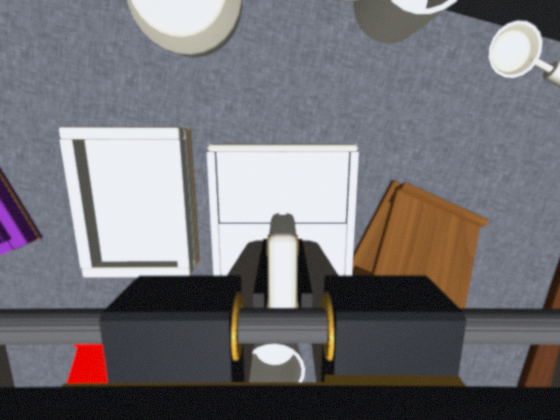

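The tray is square and level in the hand. The box is at (130,200) in the image, and I'll hover over it.

Emit:
drive_tool --commands '[{"x": 0, "y": -0.02, "z": 0, "rx": 0.1, "ry": -0.1, "rz": -0.1, "gripper": 2}, {"x": -0.001, "y": -0.04, "z": 0, "rx": 0, "ry": 0, "rz": 0, "gripper": 2}, {"x": -0.001, "y": -0.045, "z": 0.02, "rx": 0, "ry": 0, "rz": 0, "gripper": 2}, {"x": 0, "y": -0.03, "z": 0.026, "rx": 0, "ry": 0, "rz": 0, "gripper": 2}, {"x": 0, "y": -0.016, "z": 0.03, "rx": 0, "ry": 0, "rz": 0, "gripper": 2}, {"x": 0, "y": 0, "z": 0, "rx": 0, "ry": 0, "rz": 0, "gripper": 2}, {"x": 0, "y": 0, "z": 0, "rx": 0, "ry": 0, "rz": 0, "gripper": 2}, {"x": 0, "y": 0, "z": 0, "rx": 0, "ry": 0, "rz": 0, "gripper": 2}]'

```text
t: 19.25
position: [0.528, 0.2589, 0.1322]
ee_rot: [-3.141, -0.004, 0.245]
force: [-0.4, -0.5, -1.7]
grip_width: 0.0135
finger_force: 30.0
```

Run:
```python
from h import *
st=bot.read_state();p,d=bot.snapshot('wrist');P=cloud('wrist',d,st);cv2.imwrite('pics/w5.png',p);np.savez('w5.npz',p=p,d=d,P=P)
go([.5275,.2567,.11],down(14.1),st)
Rt=R.from_euler('xyz',st['ee_rot']).as_matrix();S=(P-st['position'])@Rt
k=(abs(S[...,0])<.1)&(abs(S[...,1])<.08)
zr=st['position'][2]-.056
for nm,a,b in(('tray rim',.014,.024),('box rim',zr-.005,zr+.005)):
    m=k&(S[...,2]>a)&(S[...,2]<b)&(p.min(2)>100);Q=S[m];print(nm,m.sum(),rect(Q[:,:2]),'zmed',np.median(Q[:,2]).round(4),'x max',np.percentile(Q[:,0],[99,99.9,100]).round(4))
    for x0 in(.0,.02,.03,.04,.05,.055):
        q=Q[abs(Q[:,0]-x0)<.003,1]
        if len(q): print('  x',x0,'y',q.min().round(4),q.max().round(4),'mid',((q.min()+q.max())/2).round(4))
```

```text
t 19.25 pos [0.528  0.2589 0.1322] | shift mm (now axes) [-1.1  2.1 22.2] turn [-0.03 -0.22 -0.06] | shift mm (turned axes) [-1.1  2.  22.2]
tray rim 6743 (array([0.0215, 0.0006]), array([0.0825, 0.077 ]), 90.0) zmed 0.0208 x max [0.06 0.06 0.06]
  x 0.0 y -0.0402 0.0418 mid 0.0008
  x 0.02 y -0.0402 0.0416 mid 0.0007
  x 0.03 y -0.0401 0.0416 mid 0.0007
  x 0.04 y -0.0402 0.0417 mid 0.0007
  x 0.05 y -0.0403 0.0416 mid 0.0007
  x 0.055 y -0.0405 0.0419 mid 0.0007
box rim 2910 (array([0.0149, 0.0019]), array([0.114 , 0.1101]), 0.1) zmed 0.0772 x max [0.0718 0.0718 0.0718]
  x 0.0 y 0.0554 0.0566 mid 0.056
  x 0.02 y 0.0548 0.0569 mid 0.0558
  x 0.03 y 0.055 0.0566 mid 0.0558
  x 0.04 y 0.0554 0.0565 mid 0.056
  x 0.05 y 0.0548 0.0567 mid 0.0557
  x 0.055 y -0.053 0.0567 mid 0.0018
```

View pics/w5.png

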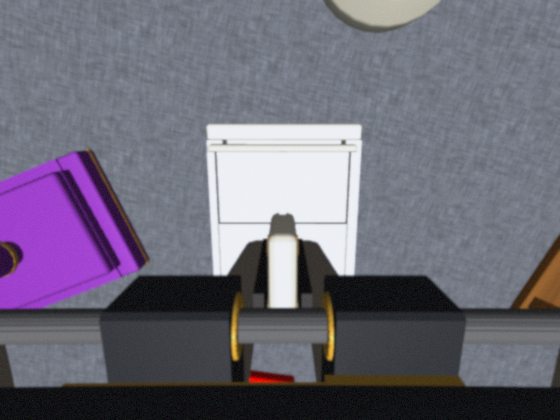

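Emit:
drive_tool --commands '[{"x": -0.0017, "y": 0.001, "z": 0.01, "rx": 0, "ry": -0.2, "rz": 0, "gripper": 2}, {"x": 0, "y": 0, "z": 0.014, "rx": 0, "ry": 0, "rz": 0, "gripper": 2}, {"x": 0, "y": 0, "z": 0.008, "rx": 0, "ry": 0, "rz": 0, "gripper": 2}, {"x": 0, "y": 0, "z": 0, "rx": 0, "ry": 0, "rz": 0, "gripper": 2}, {"x": 0, "y": 0, "z": 0, "rx": 0, "ry": 0, "rz": 0, "gripper": 2}, {"x": 0, "y": 0, "z": 0, "rx": 0, "ry": 0, "rz": 0, "gripper": 2}]'

```text
t: 20.05
position: [0.5256, 0.2584, 0.0991]
ee_rot: [-3.141, 0.001, 0.247]
force: [0.3, 0.1, -2.1]
grip_width: 0.014
finger_force: 30.0
```

```bash
cat > fit.py <<'E'
from h import *
st=bot.read_state();p,d=bot.snapshot('wrist');P=cloud('wrist',d,st)
go([.526,.2567,.07],down(14.1),st)
Rt=R.from_euler('xyz',st['ee_rot']).as_matrix();S=(P-st['position'])@Rt
k=(abs(S[...,0])<.1)&(abs(S[...,1])<.08)
zr=st['position'][2]-.056
for nm,a,b in(('tray rim',.014,.024),('box rim',zr-.005,zr+.005)):
    m=k&(S[...,2]>a)&(S[...,2]<b)&(p.min(2)>100);Q=S[m]
    if len(Q): print(nm,m.sum(),rect(Q[:,:2]),'zmed',np.median(Q[:,2]).round(4),'xmax',Q[:,0].max().round(4),'ymid',((Q[:,1].min()+Q[:,1].max())/2).round(4))
E
python3 fit.py
```

```text
t 20.05 pos [0.5256 0.2584 0.0991] | shift mm (now axes) [ 0.   1.7 29.1] turn [-0.04  0.07  0.05] | shift mm (turned axes) [-0.   1.7 29.1]
tray rim 6735 (array([0.0216, 0.0006]), array([0.0824, 0.077 ]), 89.8) zmed 0.0208 xmax 0.06 ymid 0.0006
box rim 7005 (array([0.0236, 0.0018]), array([0.1018, 0.1106]), 0.0) zmed 0.0438 xmax 0.0745 ymid 0.0018
```

Emit:
drive_tool --commands '[{"x": 0.0003, "y": 0.001, "z": 0, "rx": 0, "ry": 0, "rz": 0, "gripper": 2}, {"x": 0, "y": 0, "z": 0.004, "rx": 0, "ry": 0, "rz": 0, "gripper": 2}, {"x": 0, "y": 0, "z": 0.004, "rx": 0, "ry": 0, "rz": 0, "gripper": 2}, {"x": 0, "y": 0, "z": 0.003, "rx": 0, "ry": 0, "rz": 0, "gripper": 2}, {"x": 0, "y": 0, "z": 0.003, "rx": 0, "ry": 0, "rz": 0, "gripper": 2}, {"x": 0, "y": 0, "z": 0, "rx": 0, "ry": 0, "rz": 0, "gripper": 2}]'

```text
t: 20.85
position: [0.5256, 0.2572, 0.0844]
ee_rot: [-3.141, 0.003, 0.247]
force: [0.5, 0.0, -1.7]
grip_width: 0.0139
finger_force: 30.0
```

```bash
python3 fit.py
```

```text
t 20.85 pos [0.5256 0.2572 0.0844] | shift mm (now axes) [ 0.3  0.6 14.4] turn [-0.02  0.15  0.05] | shift mm (turned axes) [ 0.2  0.6 14.4]
tray rim 6726 (array([0.0214, 0.0008]), array([0.0824, 0.0772]), 89.9) zmed 0.0207 xmax 0.06 ymid 0.0008
box rim 18257 (array([-0.0003,  0.0006]), array([0.1106, 0.1506]), 90.0) zmed 0.028 xmax 0.0751 ymid 0.0005
```

Emit:
drive_tool --commands '[{"x": 0.0005, "y": 0, "z": 0.003, "rx": 0, "ry": 0.1, "rz": 0, "gripper": 2}, {"x": 0, "y": 0, "z": 0.003, "rx": 0, "ry": 0, "rz": 0, "gripper": 2}, {"x": 0, "y": 0, "z": 0.003, "rx": 0, "ry": 0, "rz": 0, "gripper": 2}, {"x": 0, "y": 0, "z": 0.002, "rx": 0, "ry": 0, "rz": 0, "gripper": 2}, {"x": 0, "y": 0, "z": 0.001, "rx": 0, "ry": 0, "rz": 0, "gripper": 2}, {"x": 0, "y": 0, "z": 0, "rx": 0, "ry": 0, "rz": 0, "gripper": 2}]'

```text
t: 21.65
position: [0.5263, 0.2574, 0.0727]
ee_rot: [-3.141, 0.0, 0.247]
force: [-0.8, 0.6, -1.2]
grip_width: 0.014
finger_force: 30.0
```

Emit:
drive_tool --commands '[{"x": 0, "y": 0, "z": 0.001, "rx": 0, "ry": 0, "rz": 0, "gripper": 2}, {"x": 0, "y": 0, "z": 0, "rx": 0, "ry": 0, "rz": 0, "gripper": 2}]'

```text
t: 21.9
position: [0.5263, 0.2574, 0.0717]
ee_rot: [-3.141, 0.0, 0.247]
force: [1.2, 0.4, -2.0]
grip_width: 0.0137
finger_force: 30.0
```

Emit:
drive_tool --commands '[{"x": 0, "y": 0, "z": 0.001, "rx": 0, "ry": 0, "rz": 0, "gripper": 2}, {"x": 0, "y": 0, "z": 0, "rx": 0, "ry": 0, "rz": 0, "gripper": 2}]'

```text
t: 22.15
position: [0.5263, 0.2573, 0.0706]
ee_rot: [-3.141, 0.0, 0.247]
force: [-0.5, 0.2, -2.2]
grip_width: 0.0135
finger_force: 30.0
```

Emit:
drive_tool --commands '[{"x": 0, "y": 0, "z": 0.001, "rx": 0, "ry": 0, "rz": 0, "gripper": 2}, {"x": 0, "y": 0, "z": 0, "rx": 0, "ry": 0, "rz": 0, "gripper": 2}]'

```text
t: 22.4
position: [0.5263, 0.2573, 0.0697]
ee_rot: [-3.141, 0.0, 0.247]
force: [-0.4, 0.8, -2.5]
grip_width: 0.014
finger_force: 30.0
```

Emit:
drive_tool --commands '[{"x": 0, "y": 0, "z": 0.0007, "rx": 0, "ry": 0, "rz": 0, "gripper": 2}, {"x": 0, "y": 0, "z": 0, "rx": 0, "ry": 0, "rz": 0, "gripper": 2}]'

```text
t: 22.65
position: [0.5262, 0.2574, 0.0689]
ee_rot: [-3.141, 0.0, 0.247]
force: [0.4, -0.6, -1.3]
grip_width: 0.0136
finger_force: 30.0
```

Emit:
drive_tool --commands '[{"x": 0, "y": 0, "z": 0.0007, "rx": 0, "ry": 0, "rz": 0, "gripper": 2}, {"x": 0, "y": 0, "z": 0, "rx": 0, "ry": 0, "rz": 0, "gripper": 2}]'

```text
t: 22.9
position: [0.5264, 0.2574, 0.0688]
ee_rot: [-3.141, 0.0, 0.247]
force: [-1.3, -1.7, 3.8]
grip_width: 0.0138
finger_force: 30.0
```

The tray is seated, so I'll release with a modest opening and rise.

Emit:
drive_tool --commands '[{"x": 0, "y": 0, "z": 0, "rx": 0, "ry": 0, "rz": 0, "gripper": 40}, {"x": 0, "y": 0, "z": 0, "rx": 0, "ry": 0, "rz": 0, "gripper": 40}, {"x": 0, "y": 0, "z": 0, "rx": 0, "ry": 0, "rz": 0, "gripper": 40}, {"x": 0, "y": 0, "z": 0, "rx": 0, "ry": 0, "rz": 0, "gripper": 40}]'

```text
t: 23.4
position: [0.5263, 0.2574, 0.0682]
ee_rot: [-3.141, 0.0, 0.247]
force: [0.4, 1.1, 0.6]
grip_width: 0.0365
finger_force: 0.0
```

Emit:
drive_tool --commands '[{"x": 0, "y": 0, "z": -0.01, "rx": 0, "ry": 0, "rz": 0, "gripper": 40}, {"x": 0, "y": 0, "z": -0.03, "rx": 0, "ry": 0, "rz": 0, "gripper": 40}, {"x": 0, "y": 0, "z": -0.05, "rx": 0, "ry": 0, "rz": 0, "gripper": 40}, {"x": 0, "y": 0, "z": -0.06, "rx": 0, "ry": 0, "rz": 0, "gripper": 40}, {"x": 0, "y": 0, "z": -0.03, "rx": 0, "ry": 0, "rz": 0, "gripper": 40}, {"x": 0, "y": 0, "z": 0, "rx": 0, "ry": 0, "rz": 0, "gripper": 40}, {"x": 0, "y": 0, "z": 0, "rx": 0, "ry": 0, "rz": 0, "gripper": 40}]'

```text
t: 24.28
position: [0.5258, 0.2569, 0.2476]
ee_rot: [-3.142, 0.001, 0.247]
force: [0.4, -0.2, -0.3]
grip_width: 0.0374
finger_force: 0.0
```

Run:
```python
from h import *
st=bot.read_state();p,d=bot.snapshot('wrist');P=cloud('wrist',d,st);cv2.imwrite('pics/w6.png',p)
k=(abs(P[...,0]-.526)<.1)&(abs(P[...,1]-.2572)<.1)
a=np.radians(14.1);B=np.array([[np.cos(a),-np.sin(a)],[np.sin(a),np.cos(a)]])
for nm,lo,hi in(('box rim',.053,.062),('tray rim',.046,.0525),('handle',.08,.095),('floor',.036,.044)):
    m=k&(P[...,2]>lo)&(P[...,2]<hi);Q=P[m];print(nm,len(Q),rect(Q[:,:2]),np.median(Q[:,2]).round(4))
    c=np.linalg.lstsq(np.c_[Q[:,:2],np.ones(len(Q))],Q[:,2],rcond=None)[0];print('  slope',c[:2].round(3))
```

```text
box rim 3842 (array([0.5266, 0.2567]), array([0.149 , 0.1102]), 14.0) 0.0552
  slope [ 0.001 -0.   ]
tray rim 3055 (array([0.5304, 0.2602]), array([0.1398, 0.0936]), 14.2) 0.0481
  slope [0. 0.]
handle 602 (array([0.5263, 0.2567]), array([0.0431, 0.0144]), 14.4) 0.0867
  slope [-0.019  0.003]
floor 3774 (array([0.5258, 0.2565]), array([0.128 , 0.0884]), 14.1) 0.0431
  slope [-0.001 -0.001]
```

View pics/w6.png

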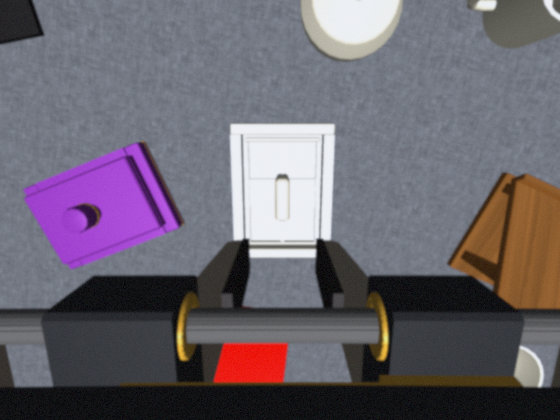

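The tray sits centred, square and flat in the pocket at (283,195). The handle is within 1 mm of the box centre and 0.4° of square, with its top at 0.087 m. I'm handing the job in.

```bash
python3 -c "
from plant import bot
print(bot.finish_job())"
```

```text
the job is handed in; nothing more can be done
None
```

The job is handed in, but the interface gave no verdict: by my last measurements, the lid lies knob up within about 5 mm of the board's middle, and the tray sits flat and square in the box, handle up, within 1 mm of its centre.

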